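Slide the plate carrier home on the loading deck

TASK

Push the well-plate carrier along the rails of the loading deck with a fingertip, towards the end with the stop bar, until you feel it drop level into its locating notch, which lies some way before the stop bar. Then press the round load key on the deck's side pod fully down and let it spring back. Do not lift the carrier off the rails, and leave the other things on the bench where they are.

Things in the scene. Friction and masses are not known exactly. Their poses are not given: they have to be found in the camera images.
- deck: Fixed white deck, 150 mm wide (x), 460 long (y), yawed up to 0.3 rad; origin under its centre, on the bench. Three steel runners along y (tops 22 mm above the bench) between side guides (inner faces x = +-60.5 mm, tops 42 mm high). Stop bar across the +y end (inner face y = 220 mm, 46 mm high), -y end open. Grey pod with the load key at its -x side, 62 x 80 mm, 34 mm high.
- carrier: Loose grey board, 118 mm wide (x), 150 long (y), 0.4 to 0.8 kg, on the runners, 1.5 mm play each side; axes parallel to the deck's. A white 24-well plate is fixed on it (top 28 mm above the origin). Origin: centre of the underside of its feet, 22 mm above the bench while sliding, 16 when dropped in. It starts 100 to 185 mm short of the notch, on its -y side.
- push_lip (a point): Middle of the outer face of the lip across the carrier's -y end (75 mm from its origin), the place to push towards the deck's +y. The lip is 80 mm wide, 6 mm thick, and reaches from 9 mm below this point to 9 mm above it; this point is 39 mm above the bench while sliding. The +y end has an equal lip.
- notch (a point): Where the carrier's origin lies when it has dropped in: y = 60 mm, z = 16 mm in the deck's frame, on its centre line. The pockets are 6 mm deep, with 3 mm play either way along y. Sliding takes 1 to 5 N, falling as it drops; then the pocket walls catch the carrier and the push rises sharply. If shot past, it can be pushed back by its other lip.
- load_key (a joint): Travel of the round grey load key: 0 up, 0.006 m fully down; a spring returns it. Fully down takes about 4 N.
- load_key_top (a point): Centre of the top face of the load key (30 mm across), which is pressed straight down. It stands on the pod at the deck's -x side.
- reagent: Bystander: amber bottle with blue cap, 64 mm across, 130 mm tall, standing on the bench; origin at its underside.
- tipbox: Bystander: clear box with yellow lid, 84 x 119 mm, 73 mm tall; origin at the centre of its underside.
- tuberack: Bystander: white rack with orange-capped tubes, 70 x 120 mm, 53 mm tall; origin at the centre of its underside.
- cap: Bystander: blue screw cap lying on the bench, 40 mm across, 14 mm tall; origin at its underside.
Not all that is in view belongs to the job. Several things have the shape of the carrier; the one meant has the colours described above.

How it is judged:
By the outcome, as a careful person would: the job done as asked, in the order asked, and still so for the second after the job is handed in, with the robot touching nothing.
It also fails if it takes over 51 s, if anything falls off the work surface, if the arm or the gripper's body presses on something with over 40 N, if the wrist force passes 120 N, or if a joint passes its speed limit or range.

ROBOT

A 6-joint arm with a two-finger parallel gripper is mounted at the origin on the work surface. World frame = base frame: x ahead of the robot, y to its left, z up, the work surface at z = 0. Lengths are in m, angles in rad, forces in N, time in s.
With the tool pointing down it reaches from about 0.225 to 0.875 m from the base axis. Payload 3.4 kg.
Tool frame: the origin (TCP) lies between the finger pads; the fingertips stand 11 mm ahead of it and the grasp point (between the pads) lies 8 mm behind it (tips_ahead is the distance from the TCP to the fingertips, in m); z points along the fingers, x is the direction in which the jaws open and shut, and the axes are right-handed (so a half turn about z gives the same grasp; the last joint's range is limited). The gripper opens to 85 mm and grips with 20 to 120 N. Pads are 22 mm wide; open, the fingers measure 114 mm over their backs; the gripper's body (76 mm by 85 mm) begins 54 mm behind the grasp point. The pads swing forward as they close: fully open they stand 13 mm farther back than shut.
Start: joints at [1.099, 0.276, 1.505, -0, 1.361, -0.121], TCP at [0.198, 0.54, 0.242] pointing down, gripper open.
Joint ranges: [-2.89, 2.89], [-0.75, 2.08], [0.22, 2.7], [-1.18, 4.32], [0.11, 2.71], [-2.7, 2.7]. Speed limits (rad/s): [2.57, 2.57, 3.14, 3.14, 3.14, 3.14].

INTERFACE

Orientations are given as a unit quaternion [w, x, y, z].
In Python, from rig import get_state, get_image, sign_off, masks_of, tips_ahead gives the robot as it stands.
- The arm moves only by the tool play_rows, never from a script. Its argument "series" is a list of rows, each an object of numbers: "fingers": the closure, from -1 (fully open) to 1 (shut); "dx", "dy", "dz": the shift along the world's x, y, z in mm; "turn": the turn about the world's z in rad. A call has 1 to 20 rows; each row shifts and turns the pose as measured when the row begins; what a row does not reach is not made up. A row lasts 1/12 s, in which the tool goes at most 41.7 mm and 7.16 degrees, less where a joint would pass 70% of its speed; a pose out of reach is approached as far as the arm can. A call with a gripper value outside its range is refused whole. The fingers move at their own pace and stop on an object; "squeeze" is the grip in N (left out, the last holds). Time passes only in rows, so rows that do not move let the fingers close. It gives the time, the measured TCP pose, the force and the opening at its end, in the units of the state.
- get_state(): the state, without advancing time (a new reading comes with each control period).
- get_image(name): name is "side" or "top" or "wrist"; returns a dict with "pixels" (480x640x3 uint8, red, green, blue), "vfov" (degrees; the focal length in pixels is half the picture's height over the tangent of half this angle, whatever the lens; pixels are square), "cx", "cy" (the principal point, pixels), "rvec" (rotation vector, rad) and "tvec" (3), from world to camera coordinates, as OpenCV has them; the wrist camera has in their place "hand_eye" (4x4, takes a point from camera to tool coordinates, whose origin is the TCP and whose axes are the tool frame's). Camera axes: x right, y down, z forward; pixel columns grow to the right and rows downward; lengths in m; the calibration is good to about 2 mm. A picture is of the moment at which its call begins: read the wrist's pose just before it. There is no depth.
- sign_off(): hands the job in, once; it reports no verdict.
Trained networks look in a picture, given as the dict that the camera call returned (one of the last four; its "shot" number tells which), for a name from the list of things; names that differ only in an ending like _2 or _b are one class to them, and where a whole thing is asked for, a point or a joint stands for the part that bears it (a point fixed in the world has none). Each returns a list of dicts, best first, with "p" (0 to 1); they miss things now and then, are a little off and sometimes report something else, mostly with a low value. They report only what shows in the picture. A call takes as long as a camera call. They do not tell look-alikes from the thing itself.
- masks_of(picture, label): "region" (480x640 bool, what is visible of it) and "xy" ([column, row] in pixels, amid what is visible of it).
The state is a dict: "clock": time; "qpos": joint angles; "qd": joint speeds; "effort": joint torques, N m; "position": TCP position; "ee_rot": TCP orientation; "contact_force": force on the tool from outside, world axes, zero at the start; "moment": the same for the moment, N m; "width": finger opening in m.
Only numpy, scipy, OpenCV 4.12 (cv2) and the standard library are available. Lean on these libraries where they do the work, as an engineer would, in place of code of your own. Each camera call takes 0.05 s, during which the arm holds its last target. There are 200 camera calls.

## Working session

There is one attempt and no reset: what is moved stays moved. The work goes in short steps, Python scripts to look and compute and a tool call to move; the robot and the scene stay as the last step left them, time stands still between calls to the robot, and variables do not carry over. Pictures are saved under pics/ and viewed, about 8 in all and at most 12, crops included, and the job is handed in when it is done.

Besides the shell and the picture viewer there is one more tool, called after "Emit:" as name(argument=value, ...) on one line, values as JSON. play_rows: Moves the arm, as the interface text tells. Its arguments: {"type":"object","properties":{"series":{"type":"array"},"squeeze":{"type":"number"}},"required":["series"]}

```bash
mkdir -p pics; cat > h.py <<'E'
import numpy as np, cv2
from rig import *
def K(d):
    f=240/np.tan(np.radians(d["vfov"])/2); return np.array([[f,0,d["cx"]],[0,f,d["cy"]],[0,0,1]])
def save(d,n): cv2.imwrite(f"pics/{n}.png",d["pixels"][:,:,::-1])
def proj(d,P):
    return cv2.projectPoints(np.float64(P).reshape(-1,1,3),np.float64(d["rvec"]),np.float64(d["tvec"]),K(d),None)[0].reshape(-1,2)
def ray(d,uv):
    R=cv2.Rodrigues(np.float64(d["rvec"]))[0]; c=-R.T@np.float64(d["tvec"]).ravel()
    v=R.T@np.linalg.inv(K(d))@np.array([uv[0],uv[1],1.]); return c,v/np.linalg.norm(v)
def onz(d,uv,z):
    c,v=ray(d,uv); return c+v*(z-c[2])/v[2]
def tri(d1,u1,d2,u2):
    c1,v1=ray(d1,u1);c2,v2=ray(d2,u2)
    s=np.linalg.lstsq(np.c_[v1,-v2],c2-c1,rcond=None)[0]
    a,b=c1+v1*s[0],c2+v2*s[1]; return (a+b)/2,np.linalg.norm(a-b)
E
python3 - <<'E'
from h import *
import pickle
D={n:get_image(n) for n in("top","side")}
pickle.dump(D,open("d0.pkl","wb"))
for n,d in D.items():
    save(d,n+"0"); print(n,d["vfov"],d["rvec"],d["tvec"],list(d))
    for l in("deck","carrier","load_key"):
        for m in masks_of(d,l)[:4]:
            print(l,round(m["p"],2),m["xy"],onz(d,m["xy"],.03).round(3),m["region"].sum())
E
```

```text
top 48.48683617756258 [ 2.22104352 -2.15762808  0.10557936] [-0.12865383  0.56799944  1.25998975] ['pixels', 'vfov', 'cx', 'cy', 'rvec', 'tvec', 'shot']
deck 0.86 [284.4, 240.5] [ 0.584 -0.022  0.03 ] 9663
deck 0.67 [370.3, 276.9] [ 0.503 -0.23   0.03 ] 210
carrier 0.92 [343.8, 233.4] [ 0.606 -0.164  0.03 ] 3164
carrier 0.76 [461.5, 248.5] [ 0.578 -0.448  0.03 ] 2934
carrier 0.74 [339.8, 350.6] [ 0.327 -0.161  0.03 ] 3028
load_key 0.61 [315.1, 274.9] [ 0.504 -0.098  0.03 ] 105
side 45.119965946571355 [ 2.35267382 -0.6491341   0.24764308] [-0.54069214  0.19942511  1.26510207] ['pixels', 'vfov', 'cx', 'cy', 'rvec', 'tvec', 'shot']
deck 0.88 [305.0, 237.4] [ 0.567 -0.044  0.03 ] 8592
deck 0.17 [325.4, 312.4] [ 0.495 -0.257  0.03 ] 245
carrier 0.85 [409.7, 367.8] [ 0.572 -0.461  0.03 ] 3868
carrier 0.81 [237.0, 316.1] [ 0.325 -0.167  0.03 ] 3229
load_key 0.75 [230.4, 203.7] [0.46  0.154 0.03 ] 1018
```

View pics/top0.png

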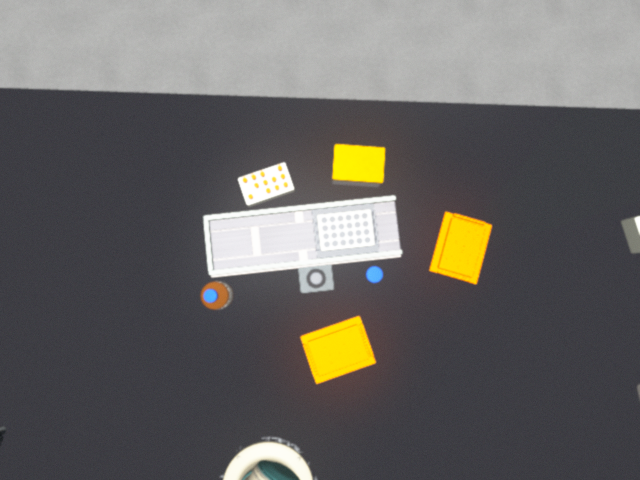

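View pics/side0.png

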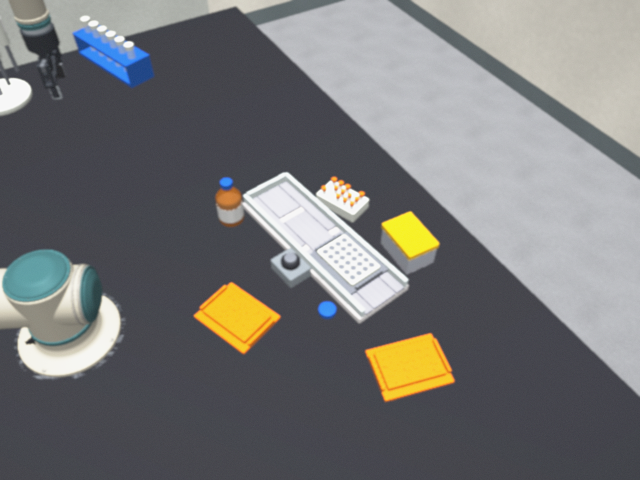

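Candidates for the carrier are the grey/white board on the deck at top px (344,233), and orange boards at (461,248) and (340,350). I choose the one on the deck. The stop bar is at the image left (world +y), the open end is at right, the pod key is at (316,278) and the blue cap at (375,274).

```bash
python3 - <<'E'
from h import *
import pickle
D=pickle.load(open("d0.pkl","rb"))
t=cv2.resize(D["top"]["pixels"][185:300,195:415,::-1],None,fx=3.6,fy=3.6,interpolation=cv2.INTER_CUBIC)
s=cv2.resize(D["side"]["pixels"][165:325,235:415,::-1],None,fx=3.6,fy=3.6,interpolation=cv2.INTER_CUBIC)
cv2.imwrite("pics/ct.png",t);cv2.imwrite("pics/cs.png",s)
E
```

```text
(no output)
```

View pics/ct.png

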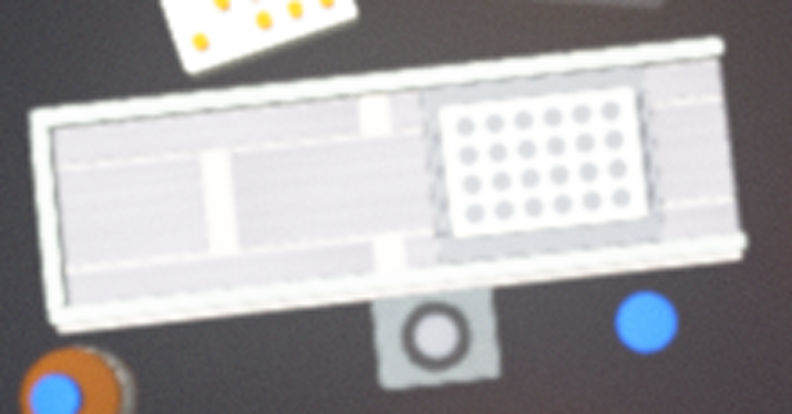

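View pics/cs.png

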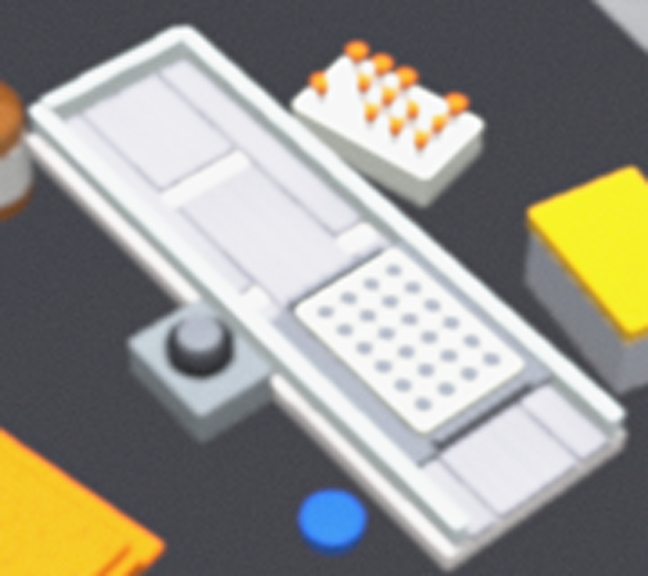

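The carrier in the crop is grey with a white 24-well plate, which confirms the choice. Its push lip shows at ct (652,150). The key is at ct (436,336) and cs (201,333).

```bash
python3 - <<'E'
from h import *
import pickle
from scipy.optimize import least_squares
D=pickle.load(open("d0.pkl","rb"));T,S=D["top"],D["side"]
ot=np.array([195,185]);os_=np.array([235,165])
t=lambda u,v:np.array([u,v])/3.6+ot
s=lambda u,v:np.array([u,v])/3.6+os_
obs=[(75,230,46,t(30,110),s(180,27)),(-75,230,46,t(57,330),s(32,108)),(75,-230,42,t(722,40),s(624,415)),(-75,-230,42,t(745,250),s(450,538))]
for o in obs:
    p,e=tri(T,o[3],S,o[4]);print(p.round(4),round(e,4))
def W(p,P):
    c,s_=np.cos(p[2]),np.sin(p[2]);P=np.atleast_2d(P)/1000.
    return np.c_[p[0]+c*P[:,0]-s_*P[:,1],p[1]+s_*P[:,0]+c*P[:,1],P[:,2]]
P=[o[:3] for o in obs]
f=lambda p:np.r_[(proj(T,W(p,P))-[o[3] for o in obs]).ravel(),(proj(S,W(p,P))-[o[4] for o in obs]).ravel()]
r=least_squares(f,[.58,-.02,0.]);p=r.x;print(p.round(4),r.fun.round(1))
k,e=tri(T,t(436,336),S,s(201,333));print("key",k.round(4),e)
inv=lambda q:(np.array([[np.cos(p[2]),np.sin(p[2])],[-np.sin(p[2]),np.cos(p[2])]])@(q[:2]-p[:2])).round(4)
print("key deck",inv(k))
# carrier: plate corners top z=.05
for n,c in dict(tl=(440,108),tr=(632,88),bl=(456,238),br=(648,216),lip=(652,150)).items(): print(n,inv(onz(T,t(*c),.05 if n!='lip' else .045)))
print("notch",W(p,[0,60,16]))
st=get_state();print(st["clock"],st["position"],st["ee_rot"],tips_ahead)
E
```

```text
[0.6344 0.1731 0.0422] 0.0057
[0.4943 0.1452 0.0512] 0.0038
[ 0.6984 -0.285   0.041 ] 0.0003
[ 0.5575 -0.303   0.0339] 0.0034
[ 0.5958 -0.0675  0.1381] [ 0.2 -0.8 -1.3  1.2  0.1 -1.5  1.3  2.3  2.8 -1.1 -3.   1.   1.1 -0.9
  0.  -0.5]
key [ 0.4962 -0.1003  0.0551] 0.0012711487731253467
key deck [-0.1031 -0.0188]
tl [ 0.0451 -0.0374]
tr [ 0.0448 -0.1648]
bl [-0.0413 -0.0385]
br [-0.0405 -0.1654]
lip [ 0.003  -0.1738]
notch [[ 0.5875104  -0.00807382  0.016     ]]
0.4 [0.19758373 0.53993507 0.24216874] [ 7.17606472e-05  8.19650930e-01  5.72863280e-01 -1.02878620e-04] 0.011
```

Emit:
play_rows(series=[{"fingers": 1,"dx": 18,"dy": -34,"dz": 0,"turn": 0.0245},{"fingers": 1,"dx": 18,"dy": -34,"dz": 0,"turn": 0.0245},{"fingers": 1,"dx": 18,"dy": -34,"dz": 0,"turn": 0.0245},{"fingers": 1,"dx": 18,"dy": -34,"dz": 0,"turn": 0.0245},{"fingers": 1,"dx": 18,"dy": -34,"dz": 0,"turn": 0.0245},{"fingers": 1,"dx": 18,"dy": -34,"dz": 0,"turn": 0.0245},{"fingers": 1,"dx": 18,"dy": -34,"dz": 0,"turn": 0.0245},{"fingers": 1,"dx": 18,"dy": -34,"dz": 0,"turn": 0.0245},{"fingers": 1,"dx": 18,"dy": -34,"dz": 0,"turn": 0.0245},{"fingers": 1,"dx": 18,"dy": -34,"dz": 0,"turn": 0.0245},{"fingers": 1,"dx": 18,"dy": -34,"dz": 0,"turn": 0.0245},{"fingers": 1,"dx": 18,"dy": -34,"dz": 0,"turn": 0.0245},{"fingers": 1,"dx": 18,"dy": -34,"dz": 0,"turn": 0.0245},{"fingers": 1,"dx": 18,"dy": -34,"dz": 0,"turn": 0.0245},{"fingers": 1,"dx": 18,"dy": -34,"dz": 0,"turn": 0.0245},{"fingers": 1,"dx": 18,"dy": -34,"dz": 0,"turn": 0.0245},{"fingers": 1,"dx": 18,"dy": -34,"dz": 0,"turn": 0.0245},{"fingers": 1,"dx": 18,"dy": -34,"dz": 0,"turn": 0.0245},{"fingers": 1,"dx": 18,"dy": -34,"dz": 0,"turn": 0.0245},{"fingers": 1,"dx": 18,"dy": -34,"dz": 0,"turn": 0.0245}])

```text
clock: 2.07
position: [0.5638, -0.1666, 0.2451]
ee_rot: [-0.0, 0.642, 0.766, 0.006]
contact_force: [1.7, 0.2, 0.4]
width: 0.0002
```

```bash
python3 - <<'E'
from h import *
from scipy.spatial.transform import Rotation as R
st=get_state();d=get_image("wrist")
q=st["ee_rot"];M=np.eye(4);M[:3,:3]=R.from_quat([q[1],q[2],q[3],q[0]]).as_matrix();M[:3,3]=st["position"]
C=np.linalg.inv(M@np.array(d["hand_eye"]));d["rvec"]=cv2.Rodrigues(C[:3,:3])[0];d["tvec"]=C[:3,3]
import pickle;pickle.dump(d,open("w1.pkl","wb"))
p=[.5958,-.0675,.1381];c,s=np.cos(p[2]),np.sin(p[2])
W=lambda x,y,z:[p[0]+c*x-s*y,p[1]+s*x+c*y,z]
im=d["pixels"][:,:,::-1].copy()
for P,col in [([.4962,-.1003,.055],(0,0,255)),(W(0,-.176,.048),(0,255,0)),(W(-.04,-.176,.048),(0,255,0)),(W(.04,-.176,.048),(0,255,0)),(W(.075,-.23,.042),(255,0,0)),(W(-.075,-.23,.042),(255,0,0)),(W(-.137,-.0588,.034),(255,0,255)),(W(-.137,.0212,.034),(255,0,255))]:
    u=proj(d,P)[0];print(u.round(0));cv2.drawMarker(im,tuple(int(a) for a in u),col,0,14,1)
cv2.imwrite("pics/w1.png",im)
E
```

```text
[406. 149.]
[232. 250.]
[230. 210.]
[234. 287.]
[185. 312.]
[171. 170.]
[361. 106.]
[449. 109.]
```

View pics/w1.png

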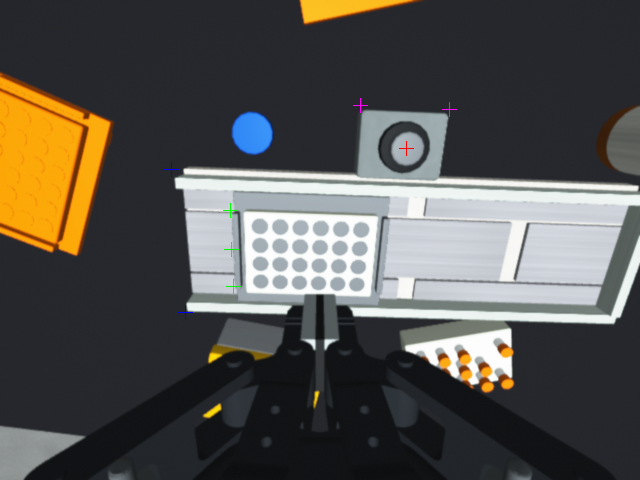

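The wrist view agrees: the key is at (405,148), as predicted. The lip face is at column ~235 against a predicted 232. The blue cap is at (252,133), well clear. Moving to staging behind the lip.

Emit:
play_rows(series=[{"fingers": 1,"dx": 16,"dy": -31,"dz": 0,"turn": -0.009},{"fingers": 1,"dx": 16,"dy": -31,"dz": 0,"turn": -0.009},{"fingers": 1,"dx": 16,"dy": -31,"dz": 0,"turn": -0.009},{"fingers": 1,"dx": 16,"dy": -31,"dz": 0,"turn": -0.009},{"fingers": 1,"dx": 0,"dy": 0,"dz": -30,"turn": 0},{"fingers": 1,"dx": 0,"dy": 0,"dz": -30,"turn": 0},{"fingers": 1,"dx": 0,"dy": 0,"dz": -30,"turn": 0},{"fingers": 1,"dx": 0,"dy": 0,"dz": -30,"turn": 0},{"fingers": 1,"dx": 0,"dy": 0,"dz": -15,"turn": 0},{"fingers": 1,"dx": 0,"dy": 0,"dz": 0,"turn": 0}])

```text
clock: 2.95
position: [0.6348, -0.3077, 0.1042]
ee_rot: [0.009, 0.661, 0.75, 0.005]
contact_force: [-0.6, 0.3, -0.4]
width: -0.0002
```

Emit:
play_rows(series=[{"fingers": 1,"dx": -4,"dy": 5,"dz": -20,"turn": 0},{"fingers": 1,"dx": -3,"dy": 5,"dz": -20,"turn": 0},{"fingers": 1,"dx": 0,"dy": 0,"dz": -15,"turn": 0},{"fingers": 1,"dx": 0,"dy": 0,"dz": -6,"turn": 0},{"fingers": 1,"dx": 0,"dy": 0,"dz": 0,"turn": 0}])

```text
clock: 3.37
position: [0.6295, -0.2976, 0.0446]
ee_rot: [0.011, 0.661, 0.75, 0.006]
contact_force: [-0.2, -0.4, 0.5]
width: -0.0001
```

```bash
cat >> h.py <<'E'
def dk():
    st=get_state();q=np.array(st["position"]);p=[.5958,-.0675,.1381];c,s=np.cos(p[2]),np.sin(p[2]);F=np.array(st["contact_force"])
    R=np.array([[c,s],[-s,c]]);return st["clock"],(1000*(R@(q[:2]-p[:2]))).round(1),q.round(4),(R@F[:2]).round(1),F[2].round(1)
E
python3 -c "
from h import *
print(dk()); d=get_image('side');cv2.imwrite('pics/s1.png',cv2.resize(d['pixels'][165:365,235:475,::-1],None,fx=3,fy=3,interpolation=2))"
```

```text
(3.3667, array([   1.7, -232.5]), array([ 0.6295, -0.2976,  0.0446]), array([-0.3, -0.3]), np.float64(0.5))
```

View pics/s1.png

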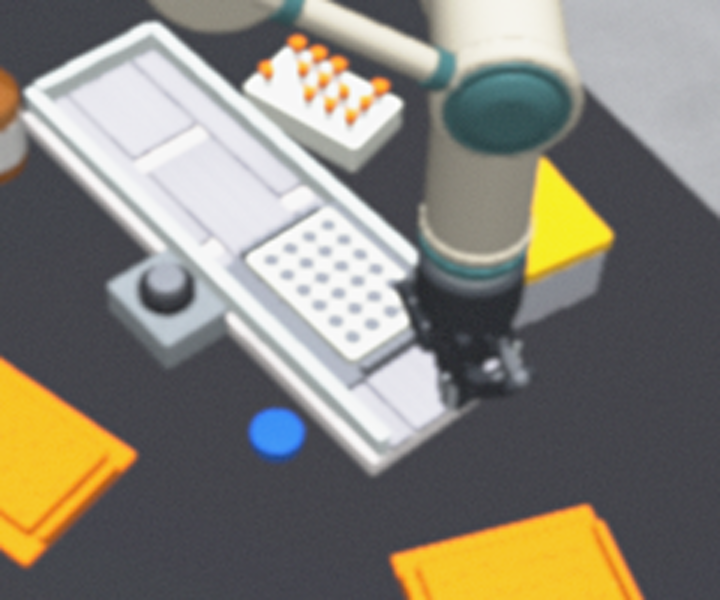

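The arm stands behind the lip at s1 (455,385), above the open end and clear of everything. Advancing gently.

Emit:
play_rows(series=[{"fingers": 1,"dx": -1.4,"dy": 10,"dz": -2,"turn": 0},{"fingers": 1,"dx": -1.4,"dy": 10,"dz": -1,"turn": 0},{"fingers": 1,"dx": -1.4,"dy": 10,"dz": 0,"turn": 0},{"fingers": 1,"dx": -1.4,"dy": 10,"dz": 0,"turn": 0},{"fingers": 1,"dx": -1.4,"dy": 6,"dz": 0,"turn": 0},{"fingers": 1,"dx": -1,"dy": 6,"dz": 0,"turn": 0}])

```text
clock: 3.92
position: [0.6253, -0.2445, 0.0489]
ee_rot: [0.018, 0.661, 0.75, 0.006]
contact_force: [0.9, -2.8, -0.9]
width: 0.0002
```

```bash
python3 -c "
from h import *
print(dk())"
```

```text
(3.9167, array([   4.9, -179.4]), array([ 0.6253, -0.2445,  0.0489]), array([ 0.5, -2.9]), np.float64(-0.9))
```

Emit:
play_rows(series=[{"fingers": 1,"dx": -2,"dy": 8,"dz": -3,"turn": 0},{"fingers": 1,"dx": -2,"dy": 8,"dz": -3,"turn": 0},{"fingers": 1,"dx": -2,"dy": 8,"dz": -3,"turn": 0},{"fingers": 1,"dx": -2,"dy": 8,"dz": -2,"turn": 0},{"fingers": 1,"dx": -2,"dy": 8,"dz": -2,"turn": 0},{"fingers": 1,"dx": -2,"dy": 8,"dz": -1,"turn": 0}])

```text
clock: 4.42
position: [0.6229, -0.216, 0.0497]
ee_rot: [0.045, 0.657, 0.753, -0.002]
contact_force: [-0.5, -2.2, -0.1]
width: -0.0
```

```bash
python3 -c "
from h import *
print(dk())"
```

```text
(4.4167, array([   6.4, -150.8]), array([ 0.6229, -0.216 ,  0.0497]), array([-0.8, -2.1]), np.float64(-0.1))
```

```bash
python3 -c "
from h import *
s=get_state();print(dk(),s['qpos'],s['qd'],s['effort'],s['moment'],s['ee_rot'])
from scipy.spatial.transform import Rotation as R
q=s['ee_rot'];print(R.from_quat([q[1],q[2],q[3],q[0]]).as_matrix().round(3))"
```

```text
(4.4167, array([   6.4, -150.8]), array([ 0.6229, -0.216 ,  0.0497]), array([-0.8, -2.1]), np.float64(-0.1)) [-0.42317561  0.5136769   1.64401622 -0.03809255  0.89920929 -2.10789802] [ 0.12187237 -0.06941075  0.13501514 -0.03767513 -0.10430221  0.14473747] [  1.03162698 -50.3806293  -19.16328728   0.5620883    0.20666122
  -0.11779424] [-0.44062643 -0.03972028  0.00868963] [ 0.04499564  0.65662123  0.75287455 -0.00196532]
[[-0.134  0.989  0.065]
 [ 0.989  0.138 -0.062]
 [-0.07   0.056 -0.996]]
```

Emit:
play_rows(series=[{"fingers": 1,"dx": 0,"dy": 0,"dz": 0,"turn": 0},{"fingers": 1,"dx": 0,"dy": 0,"dz": 0,"turn": 0}])

```text
clock: 4.58
position: [0.6224, -0.2139, 0.0502]
ee_rot: [0.045, 0.656, 0.753, -0.001]
contact_force: [0.5, -1.3, -0.2]
width: -0.0001
```

```bash
python3 -c "
from h import *
s=get_state();print(dk(),s['qpos'],s['ee_rot'])"
```

```text
(4.5833, array([   6.1, -148.7]), array([ 0.6224, -0.2139,  0.0502]), array([ 0.3, -1.3]), np.float64(-0.2)) [-0.42114789  0.51170715  1.6460543  -0.03686254  0.89939226 -2.10711065] [ 0.04472928  0.65643622  0.75305288 -0.00146639]
```

Emit:
play_rows(series=[{"fingers": 1,"dx": -3,"dy": 15,"dz": -5,"turn": 0},{"fingers": 1,"dx": -3,"dy": 15,"dz": -5,"turn": 0},{"fingers": 1,"dx": -3,"dy": 15,"dz": -4,"turn": 0},{"fingers": 1,"dx": -3,"dy": 15,"dz": -3,"turn": 0},{"fingers": 1,"dx": -3,"dy": 15,"dz": -2,"turn": 0}])

```text
clock: 5.0
position: [0.6179, -0.1776, 0.051]
ee_rot: [0.079, 0.648, 0.757, -0.02]
contact_force: [-0.5, -5.2, 3.1]
width: 0.0
```

```bash
python3 -c "
from h import *
s=get_state();print(dk(),s['qpos'],s['ee_rot'])"
```

```text
(5.0, array([   6.8, -112.1]), array([ 0.6179, -0.1776,  0.051 ]), array([-1.2, -5. ]), np.float64(3.1)) [-0.33641917  0.47780803  1.72077726 -0.12915894  0.81313292 -1.98010609] [ 0.079234    0.64783547  0.75739667 -0.01953094]
```

```bash
python3 -c "
from h import *
d=get_image('side');a=cv2.resize(d['pixels'][165:345,235:435,::-1],None,fx=3,fy=3,interpolation=2)
cv2.imwrite('pics/s2.png',a)
s=get_state();from scipy.spatial.transform import Rotation as R
q=s['ee_rot'];print(R.from_quat([q[1],q[2],q[3],q[0]]).as_matrix().round(3), dk())"
```

```text
[[-0.149  0.984  0.094]
 [ 0.979  0.16  -0.129]
 [-0.142  0.073 -0.987]] (5.05, array([   6.5, -108.7]), array([ 0.6172, -0.1743,  0.0506]), array([-1., -7.]), np.float64(7.5))
```

View pics/s2.png

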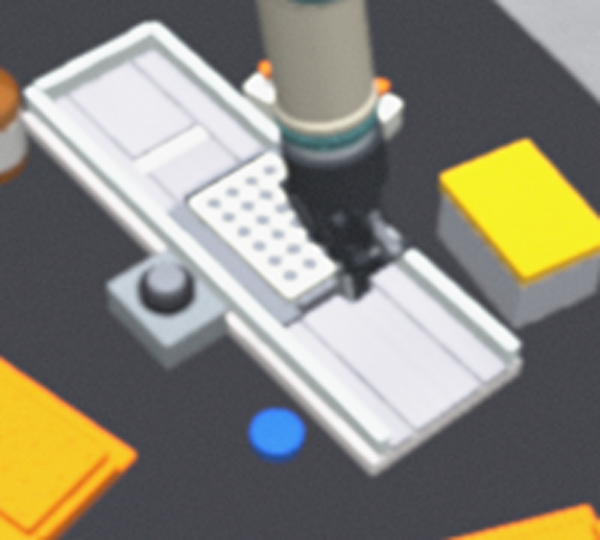

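The carrier has moved about 70 mm. The tool leans under the push because wrist creep accumulates with each row. I'll back off and turn the tool half a turn, so that the lean points the other way and the next push undoes it.

Emit:
play_rows(series=[{"fingers": 1,"dx": 2,"dy": -15,"dz": 0,"turn": 0},{"fingers": 1,"dx": 2,"dy": -15,"dz": 0,"turn": -0.1},{"fingers": 1,"dx": 0,"dy": 0,"dz": 0,"turn": -0.12},{"fingers": 1,"dx": 0,"dy": 0,"dz": 0,"turn": -0.12},{"fingers": 1,"dx": 0,"dy": 0,"dz": 0,"turn": -0.12},{"fingers": 1,"dx": 0,"dy": 0,"dz": 0,"turn": -0.12},{"fingers": 1,"dx": 0,"dy": 0,"dz": 0,"turn": -0.12},{"fingers": 1,"dx": 0,"dy": 0,"dz": 0,"turn": -0.12},{"fingers": 1,"dx": 0,"dy": 0,"dz": 0,"turn": -0.12},{"fingers": 1,"dx": 0,"dy": 0,"dz": 0,"turn": -0.12},{"fingers": 1,"dx": 0,"dy": 0,"dz": 0,"turn": -0.12},{"fingers": 1,"dx": 0,"dy": 0,"dz": 0,"turn": -0.12},{"fingers": 1,"dx": 0,"dy": 0,"dz": 0,"turn": -0.12},{"fingers": 1,"dx": 0,"dy": 0,"dz": 0,"turn": -0.12},{"fingers": 1,"dx": 0,"dy": 0,"dz": 0,"turn": -0.12},{"fingers": 1,"dx": 0,"dy": 0,"dz": 0,"turn": -0.12},{"fingers": 1,"dx": 0,"dy": 0,"dz": 0,"turn": -0.12},{"fingers": 1,"dx": 0,"dy": 0,"dz": 0,"turn": -0.12}])

```text
clock: 6.55
position: [0.616, -0.2049, 0.0359]
ee_rot: [0.007, 0.98, -0.184, -0.077]
contact_force: [-0.2, 0.0, 0.4]
width: -0.0004
```

```bash
cat >>h.py <<'E'
def full():
    s=get_state();from scipy.spatial.transform import Rotation as R
    q=s['ee_rot'];m=R.from_quat([q[1],q[2],q[3],q[0]]).as_matrix();print(dk(),'z',m[:,2].round(3),'yaw',np.arctan2(m[1,0],m[0,0]).round(3),'j',np.round(s['qpos'],2))
E
python3 -c "
from h import *
full()"
```

```text
(6.55, array([   1.1, -138.8]), array([ 0.616 , -0.2049,  0.0359]), array([-0.2,  0.1]), np.float64(0.4)) z [-0.153  0.015 -0.988] yaw -0.374 j [-0.4   0.62  1.48 -0.05  1.19 -0.01]
```

Emit:
play_rows(series=[{"fingers": 1,"dx": 0,"dy": 0,"dz": 4,"turn": -0.12},{"fingers": 1,"dx": 0,"dy": 0,"dz": 3,"turn": -0.12},{"fingers": 1,"dx": 0,"dy": 0,"dz": 1,"turn": -0.12},{"fingers": 1,"dx": 0,"dy": 0,"dz": 1,"turn": -0.12},{"fingers": 1,"dx": 0,"dy": 0,"dz": 1,"turn": -0.12},{"fingers": 1,"dx": 0,"dy": 0,"dz": 1,"turn": -0.12},{"fingers": 1,"dx": 0,"dy": 0,"dz": 0,"turn": -0.12},{"fingers": 1,"dx": 0,"dy": 0,"dz": 0,"turn": -0.12},{"fingers": 1,"dx": 0,"dy": 0,"dz": 0,"turn": -0.12}])

```text
clock: 7.3
position: [0.6152, -0.2064, 0.0379]
ee_rot: [-0.043, 0.731, -0.677, -0.076]
contact_force: [0.0, 0.4, 0.0]
width: 0.0005
```

```bash
python3 -c "
from h import *
full()"
```

```text
(7.3, array([ 1.000e-01, -1.402e+02]), array([ 0.6152, -0.2064,  0.0379]), array([0.1, 0.4]), np.float64(0.0)) z [-0.052  0.166 -0.985] yaw -1.499 j [-0.5   0.6   1.52  0.13  1.15  0.94]
```

Emit:
play_rows(series=[{"fingers": 1,"dx": -2,"dy": 13,"dz": 3,"turn": 0},{"fingers": 1,"dx": -2,"dy": 13,"dz": 1,"turn": 0},{"fingers": 1,"dx": -2,"dy": 13,"dz": 0,"turn": 0},{"fingers": 1,"dx": -2,"dy": 13,"dz": 0,"turn": 0},{"fingers": 1,"dx": -2,"dy": 13,"dz": 0,"turn": 0},{"fingers": 1,"dx": -2,"dy": 13,"dz": 0,"turn": 0}])

```text
clock: 7.8
position: [0.6026, -0.1276, 0.0403]
ee_rot: [-0.042, 0.732, -0.676, -0.074]
contact_force: [-0.0, -2.7, -0.4]
width: -0.0002
```

```bash
python3 -c "
from h import *
full()"
```

```text
(7.8, array([ -1.6, -60.5]), array([ 0.6026, -0.1276,  0.0403]), array([-0.4, -2.7]), np.float64(-0.4)) z [-0.051  0.162 -0.985] yaw -1.495 j [-0.4   0.55  1.62  0.15  1.09  1.02]
```

Emit:
play_rows(series=[{"fingers": 1,"dx": -1,"dy": 6,"dz": 0,"turn": 0},{"fingers": 1,"dx": -1,"dy": 6,"dz": 0,"turn": 0},{"fingers": 1,"dx": -1,"dy": 5,"dz": 0,"turn": 0}])

```text
clock: 8.05
position: [0.5982, -0.1047, 0.0403]
ee_rot: [-0.042, 0.734, -0.674, -0.075]
contact_force: [0.4, -3.7, -0.4]
width: 0.0005
```

```bash
python3 -c "
from h import *
full()"
```

```text
(8.05, array([ -2.7, -37.1]), array([ 0.5982, -0.1047,  0.0403]), array([-0.1, -3.7]), np.float64(-0.4)) z [-0.053  0.163 -0.985] yaw -1.489 j [-0.37  0.54  1.64  0.15  1.08  1.04]
```

Emit:
play_rows(series=[{"fingers": 1,"dx": 0,"dy": 3,"dz": 0,"turn": 0},{"fingers": 1,"dx": 0,"dy": 3,"dz": 0,"turn": 0}])

```text
clock: 8.22
position: [0.5978, -0.0972, 0.0402]
ee_rot: [-0.042, 0.734, -0.673, -0.075]
contact_force: [0.5, -3.4, 0.6]
width: -0.0001
```

Emit:
play_rows(series=[{"fingers": 1,"dx": 0,"dy": 3,"dz": 0,"turn": 0},{"fingers": 1,"dx": 0,"dy": 3,"dz": 0,"turn": 0}])

```text
clock: 8.38
position: [0.5978, -0.0909, 0.0403]
ee_rot: [-0.042, 0.734, -0.673, -0.075]
contact_force: [-0.7, -5.1, 0.9]
width: 0.0001
```

Emit:
play_rows(series=[{"fingers": 1,"dx": 0,"dy": 3,"dz": 0,"turn": 0}])

```text
clock: 8.47
position: [0.5977, -0.0898, 0.0402]
ee_rot: [-0.04, 0.735, -0.673, -0.074]
contact_force: [-2.3, -12.4, 2.0]
width: -0.0002
```

Emit:
play_rows(series=[{"fingers": 1,"dx": 0,"dy": 3,"dz": 0,"turn": 0}])

```text
clock: 8.55
position: [0.5977, -0.0899, 0.0403]
ee_rot: [-0.038, 0.736, -0.672, -0.072]
contact_force: [-2.9, -13.2, 0.8]
width: -0.0003
```

Emit:
play_rows(series=[{"fingers": 1,"dx": 0,"dy": 3,"dz": 0,"turn": 0}])

```text
clock: 8.63
position: [0.5978, -0.09, 0.0404]
ee_rot: [-0.036, 0.736, -0.672, -0.07]
contact_force: [-2.7, -9.7, 0.4]
width: 0.0002
```

```bash
python3 -c "
from h import *
full()
d=get_image('side');cv2.imwrite('pics/s3.png',cv2.resize(d['pixels'][165:315,235:405,::-1],None,fx=4,fy=4,interpolation=2))"
```

```text
(8.6333, array([ -1.1, -22.5]), array([ 0.5978, -0.09  ,  0.0404]), array([-4.1, -9.2]), np.float64(0.4)) z [-0.054  0.147 -0.988] yaw -1.483 j [-0.34  0.53  1.65  0.14  1.07  1.07]
```

View pics/s3.png

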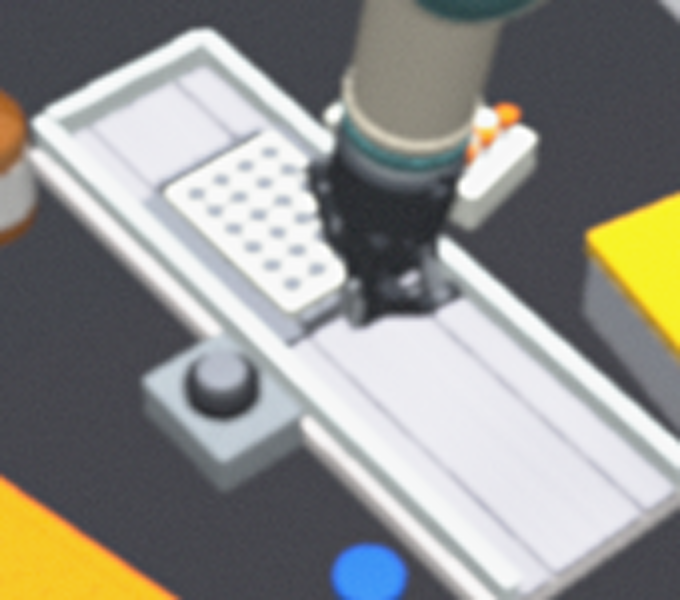

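The push rose to 13 N with no further travel at the expected place, so the carrier has dropped in. s3 shows it covering the pocket strips. Retreating and going above the key.

Emit:
play_rows(series=[{"fingers": 1,"dx": 2,"dy": -13,"dz": 0,"turn": 0},{"fingers": 1,"dx": 2,"dy": -13,"dz": 5,"turn": 0},{"fingers": 1,"dx": 0,"dy": 0,"dz": 35,"turn": 0},{"fingers": 1,"dx": 0,"dy": 0,"dz": 35,"turn": 0},{"fingers": 1,"dx": 0,"dy": 0,"dz": 30,"turn": 0},{"fingers": 1,"dx": -25,"dy": 3,"dz": 0,"turn": 0},{"fingers": 1,"dx": -25,"dy": 3,"dz": 0,"turn": 0},{"fingers": 1,"dx": -25,"dy": 3,"dz": 0,"turn": 0},{"fingers": 1,"dx": -20,"dy": 3,"dz": 0,"turn": 0},{"fingers": 1,"dx": 0,"dy": 0,"dz": 0,"turn": 0}])

```text
clock: 9.52
position: [0.5065, -0.1067, 0.1526]
ee_rot: [-0.042, 0.733, -0.675, -0.073]
contact_force: [-0.1, -0.2, -0.3]
width: 0.0001
```

```bash
python3 - <<'E'
from h import *
full()
from scipy.spatial.transform import Rotation as R
st=get_state();d=get_image("wrist")
q=st["ee_rot"];M=np.eye(4);M[:3,:3]=R.from_quat([q[1],q[2],q[3],q[0]]).as_matrix();M[:3,3]=st["position"]
C=np.linalg.inv(M@np.array(d["hand_eye"]));d["rvec"]=cv2.Rodrigues(C[:3,:3])[0];d["tvec"]=C[:3,3]
im=d["pixels"][:,:,::-1].copy()
p=[.5958,-.0675,.1381];c,s=np.cos(p[2]),np.sin(p[2])
W=lambda x,y,z:[p[0]+c*x-s*y,p[1]+s*x+c*y,z]
for P,col in [([.4962,-.1003,.055],(0,0,255)),(W(-.04,-.015,.042),(0,255,0)),(W(.04,-.015,.042),(0,255,0)),(W(-.04,.135,.042),(0,255,0)),(W(.04,.135,.042),(0,255,0))]:
    u=proj(d,P)[0];print(u.round(0));cv2.drawMarker(im,tuple(int(a) for a in u),col,0,14,1)
cv2.imwrite("pics/w2.png",im)
E
```

```text
(9.5167, array([-93.8, -26.6]), array([ 0.5065, -0.1067,  0.1526]), array([-0.1, -0.2]), np.float64(-0.3)) z [-0.05   0.161 -0.986] yaw -1.492 j [-0.43  0.31  1.71  0.13  1.24  1.01]
[332. 254.]
[325. 158.]
[318.  18.]
[122. 165.]
[92. 42.]
```

View pics/w2.png

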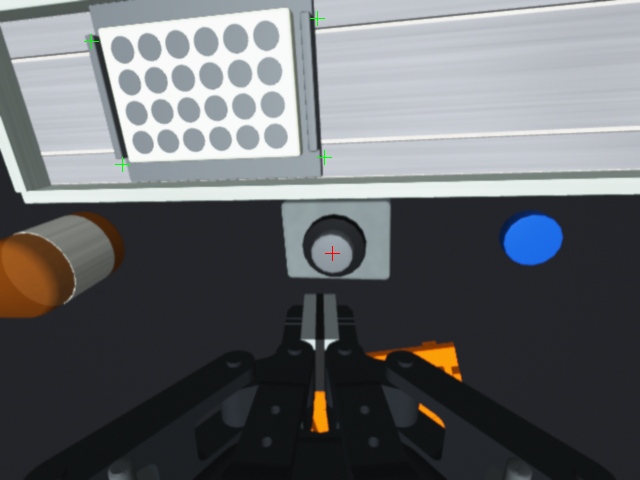

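w2 shows the carrier lips lying on the marks predicted for the notch (318,18 to 122,165), and the key top on its mark at (332,253). The bottle is upright at (60,265) and the cap is at (532,238). Going over the key.

Emit:
play_rows(series=[{"fingers": 1,"dx": -9,"dy": 4,"dz": -20,"turn": 0},{"fingers": 1,"dx": -1,"dy": 0,"dz": -20,"turn": 0},{"fingers": 1,"dx": 0,"dy": 0,"dz": -18,"turn": 0},{"fingers": 1,"dx": 0,"dy": 0,"dz": -10,"turn": 0},{"fingers": 1,"dx": 0,"dy": 0,"dz": 0,"turn": 0}])

```text
clock: 9.98
position: [0.5073, -0.1066, 0.0855]
ee_rot: [-0.048, 0.731, -0.677, -0.066]
contact_force: [-0.1, 0.2, -0.6]
width: -0.0001
```

```bash
python3 -c "
from h import *
full()"
```

```text
(9.9833, array([-93. , -26.5]), array([ 0.5073, -0.1066,  0.0855]), array([-0.1,  0.2]), np.float64(-0.6)) z [-0.032  0.16  -0.987] yaw -1.495 j [-0.43  0.37  1.81  0.15  1.07  0.98]
```

Emit:
play_rows(series=[{"fingers": 1,"dx": -8,"dy": 4,"dz": 0,"turn": 0},{"fingers": 1,"dx": -5,"dy": 2,"dz": 0,"turn": 0},{"fingers": 1,"dx": 0,"dy": 0,"dz": 0,"turn": 0}])

```text
clock: 10.23
position: [0.4964, -0.1011, 0.0858]
ee_rot: [-0.049, 0.731, -0.677, -0.066]
contact_force: [-0.0, -0.3, 0.0]
width: 0.0005
```

Emit:
play_rows(series=[{"fingers": 1,"dx": -2,"dy": 0,"dz": -7,"turn": 0},{"fingers": 1,"dx": -1,"dy": 0,"dz": -7,"turn": 0},{"fingers": 1,"dx": -1,"dy": 0,"dz": -3,"turn": 0}])

```text
clock: 10.48
position: [0.4941, -0.1017, 0.0701]
ee_rot: [-0.05, 0.731, -0.677, -0.063]
contact_force: [0.4, 0.4, -0.4]
width: -0.0001
```

Emit:
play_rows(series=[{"fingers": 1,"dx": -0.5,"dy": 0,"dz": -3,"turn": 0},{"fingers": 1,"dx": -0.5,"dy": 0,"dz": -3,"turn": 0}])

```text
clock: 10.65
position: [0.4935, -0.1017, 0.0638]
ee_rot: [-0.051, 0.731, -0.678, -0.062]
contact_force: [1.5, 0.1, 3.2]
width: 0.0001
```

Contact with the key. Pressing on until the force rises steeply at the end of travel.

Emit:
play_rows(series=[{"fingers": 1,"dx": 0,"dy": 0,"dz": -3,"turn": 0},{"fingers": 1,"dx": 0,"dy": 0,"dz": -3,"turn": 0}])

```text
clock: 10.82
position: [0.4938, -0.1019, 0.0604]
ee_rot: [-0.051, 0.731, -0.677, -0.062]
contact_force: [-8.0, -0.4, 42.0]
width: 0.0
```

Emit:
play_rows(series=[{"fingers": 1,"dx": 0,"dy": 0,"dz": -3,"turn": 0}])

```text
clock: 10.9
position: [0.4938, -0.1019, 0.0607]
ee_rot: [-0.051, 0.732, -0.677, -0.062]
contact_force: [-7.4, -0.4, 31.9]
width: -0.0001
```

Emit:
play_rows(series=[{"fingers": 1,"dx": 0,"dy": 0,"dz": -3,"turn": 0},{"fingers": 1,"dx": 0,"dy": 0,"dz": -3,"turn": 0}])

```text
clock: 11.07
position: [0.4937, -0.1018, 0.061]
ee_rot: [-0.052, 0.732, -0.676, -0.062]
contact_force: [-3.8, -0.4, 22.1]
width: -0.0001
```

Fully down: hard stop at a tip height of 49 mm, about 6 mm below the key's free top. Lifting away.

Emit:
play_rows(series=[{"fingers": 1,"dx": 0,"dy": 0,"dz": 10,"turn": 0},{"fingers": 1,"dx": 0,"dy": 0,"dz": 20,"turn": 0},{"fingers": 1,"dx": 0,"dy": 0,"dz": 35,"turn": 0},{"fingers": 1,"dx": 0,"dy": 0,"dz": 35,"turn": 0},{"fingers": 1,"dx": -20,"dy": 0,"dz": 20,"turn": 0},{"fingers": 1,"dx": -20,"dy": 0,"dz": 0,"turn": 0},{"fingers": 1,"dx": 0,"dy": 0,"dz": 0,"turn": 0},{"fingers": 1,"dx": 0,"dy": 0,"dz": 0,"turn": 0}])

```text
clock: 11.73
position: [0.4529, -0.1026, 0.187]
ee_rot: [-0.052, 0.732, -0.676, -0.06]
contact_force: [0.3, 0.1, -0.3]
width: 0.0001
```

```bash
python3 - <<'E'
from h import *
full()
d=get_image("side");im=d["pixels"][:,:,::-1].copy()
p=[.5958,-.0675,.1381];c,s=np.cos(p[2]),np.sin(p[2])
W=lambda x,y,z:[p[0]+c*x-s*y,p[1]+s*x+c*y,z]
im=cv2.resize(im[150:320,225:425],None,fx=3.5,fy=3.5,interpolation=2)
for P in [[.4962,-.1003,.055],W(-.04,-.015,.042),W(.04,-.015,.042),W(-.04,.135,.042),W(.04,.135,.042)]:
    u=(proj(d,P)[0]-[225,150])*3.5;cv2.drawMarker(im,tuple(int(a) for a in u),(0,0,255),0,12,1)
cv2.imwrite("pics/s4.png",im)
E
```

```text
(11.7333, array([-146.4,  -15.1]), array([ 0.4529, -0.1026,  0.187 ]), array([0.3, 0.1]), np.float64(-0.3)) z [-0.018  0.157 -0.987] yaw -1.491 j [-0.48  0.19  1.78  0.14  1.26  0.97]
```

View pics/s4.png

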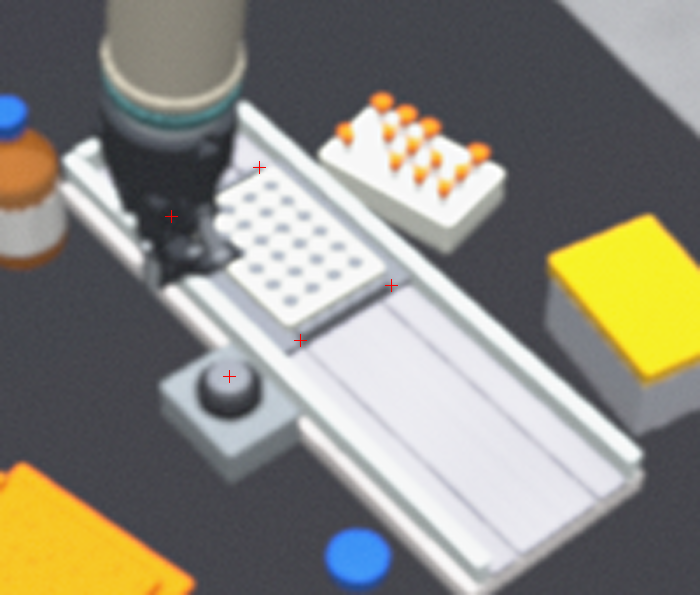

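s4 shows the key back up, with its top on the mark at (229,376). The carrier's lip is on the dropped-in marks at (300,340) and (391,285), and the bystanders are untouched.

```bash
python3 -c "
from rig import *
print(sign_off())"
```

```text
the job is handed in; nothing more can be done
None
```

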